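# Shut the hopper's slide gate and drop its bar

### The job

Push the slide gate under the parts hopper fully home until its spring catch snaps in behind it; press steadily, do not ram it. Then lift the drop bar by its ball, swing it across behind the gate and over the keeper, and let it drop fully into the notch. Leave the other things on the bench where they are.

Things in the scene. Friction and masses are not known exactly. Their poses are not given: they have to be found in the camera images.
- chute: Fixed hopper stand on a plywood plate 200 x 310 x 12 mm; origin on the table under the gate's track, z up, -x roughly to the robot, -y = direction in which the gate is pushed shut. Coordinates below (mm) are in this frame, heights above the table. Where the gate runs (x -35..35, y -45..110) the plate carries nothing but the gate.
- hopper_edge (a point): Middle of the lower front edge of the open aluminium hopper (x 0, y -35, height 165), which overhangs the gate: hopper x -55..55, y -195..-35, rim at 300; 20 mm posts at x +-45, y -115 and -185; grey throat y -165..-75. The shut gate's tab ends 3 to 24 mm in under this edge, so fingers must reach in leaning 30 to 45 degrees, tips towards -y.
- tab_face (a point): Middle of the outer (+y) face of the gate's upright steel push tab: 60 mm wide along x, 8 mm thick, foot at height 20, top edge at 66, this point at 43. Push it towards -y. With joint gate at 0 it lies at x 0, y -45.
- gate (a joint): Slide of the flat steel gate, m; grows towards +y as it opens, 0 = nominally shut. It drags with some 7 to 9 N and stays where it is left. The catch snaps in when the gate comes somewhere between +0.006 and -0.007 (differs each time, only to be felt or seen); beyond, it runs on to its end stop at -0.014.
- catch (a joint): Brass spring bolt beside the gate (+x side, near y -70), m: 0 = sprung out. A pin on the gate wedges it back by up to 0.007 over the last 26 mm of travel (this adds some 4 to 10 N to the push, so 11 to 19 N in all) and it snaps back to 0 behind the pin when the gate is home; then the gate cannot be drawn back.
- end_stop: Fixed black rubber block 56 x 10 x 20 mm behind the throat (its face at y -189) that stops the gate at joint gate -0.014. Not to be rammed: the gate should not press on it much harder than the push takes (well under 40 N). Origin: that of the stand.
- pivot (a point): Pivot of the drop bar, at x 70, y -20, height 35. The bar swings about the vertical and tips up about the horizontal through this point.
- swing (a joint): Swing of the drop bar about the vertical, rad; 0 = straight across behind the gate, in the notch (pointing along -x from the pivot), pi/2 = swung aside (along +y). Its direction from the pivot is (-cos, sin) in x, y. Turns easily, stays where it is left.
- bar (a joint): Lift of the drop bar, rad; 0 = level (a shoulder stops it there), grows as the ball end is raised; the bar falls back by its weight when let go.
- ball (a point): Centre of the black ball, 28 mm diameter, on an 8 mm stem at the free end of the drop bar. The steel bar is 10 mm wide, 14 mm high, level at height 28 to 42; the ball is 170 mm along the bar from the pivot and 45 mm above the bar's centre line (height 80 when level). About 0.2 to 0.3 kg; free to slip round in the fingers.
- notch (a point): Middle of the keeper notch at the level bar's underside (x -48, y -20, height 28). Keeper: two 7 mm steel cheeks, 12 mm long in x, 16 mm apart; the outer (+y) one is 48 high, the inner (-y) one 70. A bar lifted to 0.22 to 0.30 rad passes over the outer cheek and meets the inner one; let go there, it drops into the notch.
- black_pads: loose stack of four black rubber pads, 85 x 62 x 24 mm high, lying near the hopper stand. Origin: middle of its underside. To be left alone.
- white_pads: loose stack of five white plastic pads, 85 x 62 x 30 mm high, lying near the hopper stand. Origin: middle of its underside. To be left alone.
- parts_bin: open blue bin 160 x 110 x 60 mm high. Origin: middle of its underside. To be left alone.
- tape_roll: empty tape core, a ring of 90 mm diameter, 25 mm high, lying flat. Origin: middle of its underside. To be left alone.
- screwdriver: screwdriver 180 mm long, lying. To be left alone.
- glue_bottle: white bottle, 52 mm diameter, 130 mm tall, standing. Origin: middle of its underside. To be left alone.
- tape_holder: blue tape dispenser 150 x 55 mm, 84 mm high. Origin: middle of its underside. To be left alone.

How it is judged:
On the way, in this order (a step that is already met when the one before it is completed fails the run):
1. the gate is home and the spring catch has snapped in behind it (value of joint gate below 0.009 m and value of joint catch below 0.002 m), for 0.2 s.
2. the drop bar is lifted above the keeper's outer cheek and across to it (value of joint bar above 0.12 rad and value of joint swing below 0.3 rad).
At the end, for the whole second after the job is handed in: The gate is shut past its catch (gate joint under 0.009 m) with the bolt sprung out again (under 0.002 m), and the drop bar lies still and level in the notch (lift under 0.025 rad, swing within 0.05 rad of 0) (all of step 1 and value of joint bar below 0.025 rad and value of joint swing between -0.05 and 0.05 rad and velocity of joint bar between -0.05 and 0.05 rad/s); the robot touches nothing.
It fails at once if the gate is rammed against its end stop (over 40 N between them) (contact force between gate and end_stop above 40 N).
It fails at once if a bystander is moved by more than 30 mm (distance of any of black_pads, white_pads, parts_bin, tape_roll, screwdriver, glue_bottle, tape_holder from where it was at the start of the episode above 0.03 m).
It also fails if it takes over 59 s, if anything falls off the work surface, if the arm or the gripper's body presses on something with over 40 N, if the wrist force passes 120 N, or if a joint passes its speed limit or range.

### The arm

A 6-joint arm with a two-finger parallel gripper is mounted at the origin on the work surface. World frame = base frame: x ahead of the robot, y to its left, z up, the work surface at z = 0. Lengths are in m, angles in rad, forces in N, time in s.
With the tool pointing down it reaches from about 0.35 to 0.975 m from the base axis. Payload 4.9 kg.
Tool frame: the origin (TCP) lies at the very end of the fingers, on their centre line; the grasp point (between the pads) lies 19 mm behind it; z points along the fingers, y is the line along which they close (so a half turn about z gives the same grasp; the last joint's range is limited). The gripper opens to 85 mm and grips with 20 to 120 N. Pads are 22 mm wide; open, the fingers measure 114 mm over their backs; the gripper's body (76 mm by 85 mm) begins 54 mm behind the grasp point. The pads swing forward as they close: fully open they stand 13 mm farther back than shut.
Start: joints at [-0.119, 0.053, 1.613, -0, 1.476, -0.119], TCP at [0.625, 0, 0.231] pointing down, gripper open.
Joint ranges: [-3.01, 3.01], [-1.01, 2.22], [0.06, 2.58], [-1.02, 4.17], [0.09, 2.62], [-3.14, 3.14]. Speed limits (rad/s): [2.57, 2.57, 3.14, 3.14, 3.14, 3.14].

### API

Orientations are given as a rotation vector (axis times angle).
In Python, from station import ctrl, imaging gives the robot as it stands.
- The arm moves only by the tool play_rows, never from a script. Its argument "series" is a list of rows, each a list of 3 entries, a list of its own where there are three numbers: the opening, from 0 (shut) to 1 (fully open), then the shift along the tool's x, y, z each as a share of 0.05 m, from -1 to 1, then the turn, a rotation vector about the tool's x, y, z each as a share of 8 degrees, from -1 to 1. In form: [[grip, [dx, dy, dz], [ax, ay, az]], ...]. A call has 1 to 8 rows; each row shifts and turns the commanded pose from where the row before left it, along the tool's axes as they then stand; what a row does not reach is not made up. A row lasts 1/8 s, in which the tool goes at most 62.5 mm and 10.7 degrees, less where a joint would pass 70% of its speed; a pose out of reach is approached as far as the arm can. A call with a number of a shift or a turn outside -1 to 1 is refused whole. A call with a gripper value outside its range is refused whole. The fingers move at their own pace and stop on an object; "force" is the grip in N (left out, the last holds). Time passes only in rows, so rows that do not move let the fingers close. It gives the time, the measured TCP pose, the force, the opening and the grip force at its end, in the units of the state.
- ctrl.get_obs(): the state, without advancing time (a new reading comes with each control period).
- imaging.get_image(name): name is "scene" or "side" or "wrist"; returns a dict with "color" (384x512x3 uint8, blue, green, red), "fx", "fy", "cx", "cy" (pixels), "extrinsics" (4x4, takes a point from world to camera coordinates); the wrist camera has in their place "hand_eye" (4x4, takes a point from camera to tool coordinates, whose origin is the TCP and whose axes are the flange's). Camera axes: x right, y down, z forward; pixel columns grow to the right and rows downward; lengths in m; the calibration is good to about 2 mm. A picture is of the moment at which its call begins: read the wrist's pose just before it. There is no depth.
- ctrl.finish_job(): hands the job in; it is judged then, once.
The state is a dict: "t": time; "q": joint angles; "dq": joint speeds; "effort": joint torques, N m; "tool_pos": TCP position; "tool_rot": TCP orientation; "contact_force": force on the tool from outside, world axes, zero at the start; "wrist_torque": the same for the moment, N m; "opening": finger opening in m; "grip_force": force on a finger pad.
Only numpy, scipy, OpenCV 4.12 (cv2) and the standard library are available. Lean on these libraries where they do the work, as an engineer would, in place of code of your own. Each camera call takes 0.05 s, during which the arm holds its last target. There are 200 camera calls.

## Working session

There is one attempt and no reset: what is moved stays moved. The work goes in short steps, Python scripts to look and compute and a tool call to move; the robot and the scene stay as the last step left them, time stands still between calls to the robot, and variables do not carry over. Pictures are saved under pics/ and viewed, at most 10 in all, crops included, and the job is handed in when it is done.

Besides the shell and the picture viewer there is one more tool, called after "Request:" in YAML: its name, and indented under it one key for each argument. play_rows: Moves the arm, as the interface text tells. Shift numbers are shares of 0.05 m and turn numbers shares of 8 degrees, none past 1 either way. Its arguments: {"type":"object","properties":{"series":{"type":"array"},"force":{"type":"number"}},"required":["series"]}

```bash
mkdir -p pics; cat > h.py <<'E'
import numpy as np, cv2
from scipy.spatial.transform import Rotation as R
from station import ctrl, imaging
np.set_printoptions(precision=4,suppress=True)
def cam(n):
    o=ctrl.get_obs(); im=imaging.get_image(n)
    K=np.array([[im['fx'],0,im['cx']],[0,im['fy'],im['cy']],[0,0,1]])
    if n=='wrist':
        T=np.eye(4);T[:3,:3]=R.from_rotvec(o['tool_rot']).as_matrix();T[:3,3]=o['tool_pos']
        C=T@im['hand_eye']
    else: C=np.linalg.inv(im['extrinsics'])
    return im['color'],K,C
def ray(K,C,u,v):
    d=C[:3,:3]@np.linalg.solve(K,[u,v,1.]); return C[:3,3],d/np.linalg.norm(d)
def plane(K,C,u,v,z):
    o,d=ray(K,C,u,v); return o+d*(z-o[2])/d[2]
def proj(K,C,p):
    q=np.linalg.inv(C)@np.append(p,1); q=K@q[:3]; return q[:2]/q[2]
def tri(a,b):
    A=0;B=0
    for o,d in (a,b):
        M=np.eye(3)-np.outer(d,d);A=A+M;B=B+M@o
    return np.linalg.solve(A,B)
E
python3 - <<'E'
from h import *
L=[]
for n in('scene','side'):
    c,K,C=cam(n); np.savez('pics/'+n,c=c,K=K,C=C); cv2.imwrite(f'pics/{n}0.png',cv2.resize(c,(800,600),interpolation=cv2.INTER_CUBIC)); print(n,K[0,0],C)
print(ctrl.get_obs())
E
```

```text
scene 498.1564244237902 [[-0.648   0.4402 -0.6215  1.4698]
 [ 0.7616  0.382  -0.5236  0.7655]
 [ 0.0069 -0.8126 -0.5828  0.9482]
 [ 0.      0.      0.      1.    ]]
side 441.19836232765914 [[ 0.3665  0.7562 -0.5421  1.3006]
 [ 0.9303 -0.2903  0.224  -0.2786]
 [ 0.012  -0.5864 -0.8099  1.2569]
 [ 0.      0.      0.      1.    ]]
{'t': 0.1, 'q': array([-0.119 ,  0.0533,  1.6142, -0.    ,  1.476 , -0.119 ]), 'dq': array([-0.0001, -0.0019, -0.0045,  0.0006, -0.0001,  0.0004]), 'effort': array([  0.0006, -39.4903, -37.1363,  -0.    ,   0.004 ,  -0.    ]), 'tool_pos': array([0.6244, 0.0001, 0.2302]), 'tool_rot': array([-2.2204, -2.2204,  0.0019]), 'contact_force': array([ 0.5708,  0.7568, -0.6247]), 'wrist_torque': array([-0.0174,  0.0053,  0.0091]), 'grip_force': 0.0, 'opening': 0.08559517795064264}
```

View pics/scene0.png

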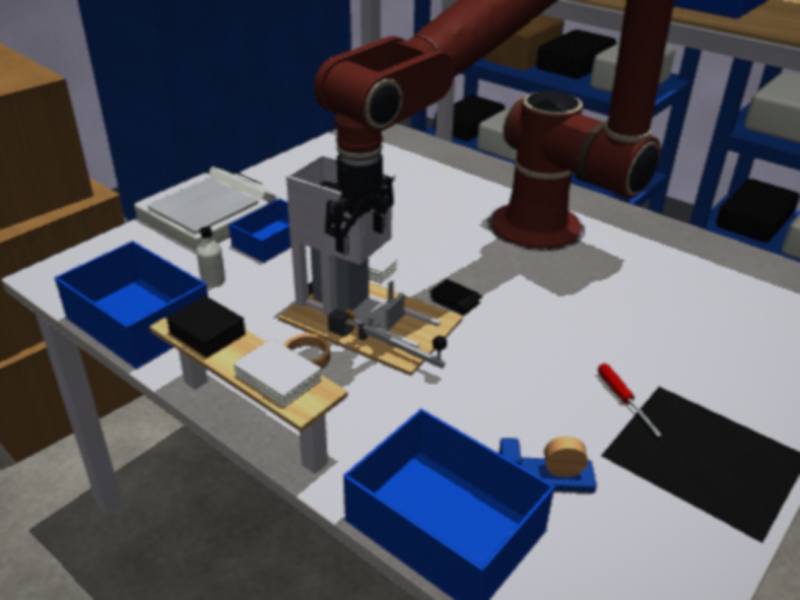

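View pics/side0.png

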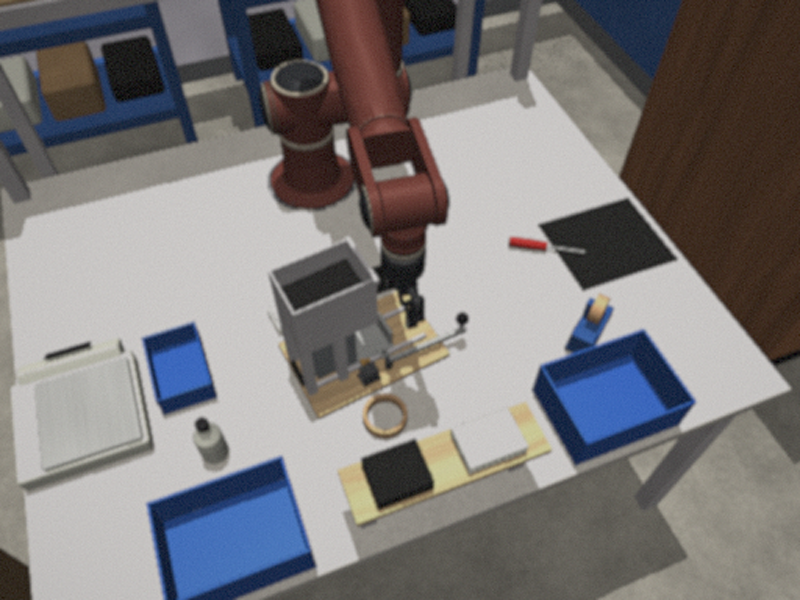

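Scene shows the ball at (439,343), plate corners at (463,318) and (415,372), and the tab near (395,305). Side shows the ball at (462,319), plate corners at (447,353) and (318,416), and hopper rim corners at (270,272), (347,242), (378,282) and (286,312).

```bash
python3 - <<'E'
from h import *
D={n:np.load(f'pics/{n}.npz') for n in('scene','side')}
s=.64
P=lambda n,u,v,z:plane(D[n]['K'],D[n]['C'],u*s,v*s,z)
for u,v in((270,272),(347,242),(378,282),(286,312)):print('rim',P('side',u,v,.3))
for n,u,v in(('side',447,353),('side',318,416),('scene',463,318),('scene',415,372),('scene',278,318)):print('plate',n,P(n,u,v,.012))
print('ball',P('side',462,319,.08),P('scene',439,343,.08),tri(ray(D['side']['K'],D['side']['C'],462*s,319*s),ray(D['scene']['K'],D['scene']['C'],439*s,343*s)))
a=D['scene']['c'][160:260,170:310];b=D['side']['c'][140:280,160:320]
cv2.imwrite('pics/c1.png',np.hstack([cv2.resize(a,(400,286),interpolation=cv2.INTER_CUBIC),cv2.resize(b,(327,286),interpolation=cv2.INTER_CUBIC)]))
E
```

```text
rim [ 0.5098 -0.2069  0.3   ]
rim [ 0.4919 -0.0572  0.3   ]
rim [ 0.5991 -0.0363  0.3   ]
rim [ 0.6036 -0.2043  0.3   ]
plate side [0.6192 0.1072 0.012 ]
plate side [ 0.662  -0.1922  0.012 ]
plate scene [0.4309 0.0944 0.012 ]
plate scene [0.6192 0.123  0.012 ]
plate scene [ 0.6706 -0.1823  0.012 ]
ball [0.5915 0.1486 0.08  ] [0.5931 0.1536 0.08  ] [0.5886 0.1504 0.0754]
```

View pics/c1.png

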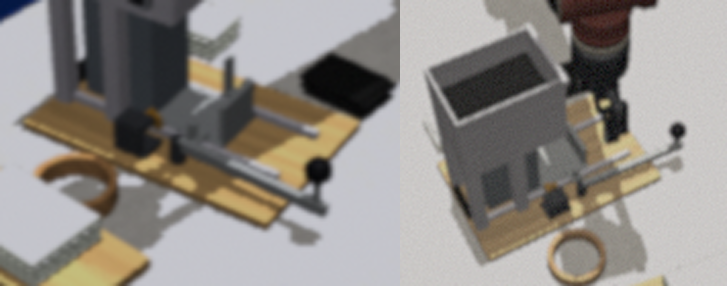

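```bash
cat >> h.py <<'E'
try: F=np.load('pose.npy')   # x,y,yaw of chute
except Exception: F=None
def W(p,f=None):  # chute mm -> world m
    f=F if f is None else f
    c,s=np.cos(f[2]),np.sin(f[2]); p=np.asarray(p)/1000.
    return np.array([f[0]+c*p[0]-s*p[1],f[1]+s*p[0]+c*p[1],p[2]])
def inch(w):
    c,s=np.cos(F[2]),np.sin(F[2]);d=np.asarray(w)[:2]-F[:2]
    return np.array([c*d[0]+s*d[1],-s*d[0]+c*d[1],w[2]])*1000
def todo(p,lean,yaw=0,roll=0):
    """tool-frame shift (units of 50mm, at present orientation) and turn (units 8deg) to reach chute pt p(mm)"""
    o=ctrl.get_obs();Rc=R.from_rotvec(o['tool_rot'])
    Rt=R.from_euler('z',F[2]+np.radians(yaw))*R.from_rotvec(np.pi*np.array([1,1,0])/2**.5)*R.from_euler('y',-np.radians(lean))
    print('t',o['t'],'tcp',inch(o['tool_pos']),'f',o['contact_force'],'shift',Rc.inv().apply(W(p)-o['tool_pos'])/.05,'turn',np.degrees((Rc.inv()*Rt).as_rotvec())/8)
E
python3 - <<'E'
from h import *; import h
from scipy.optimize import least_squares
D={n:np.load(f'pics/{n}.npz') for n in('scene','side')}
ob=[('side',270,272,(-55,-195,300)),('side',347,242,(-55,-35,300)),('side',378,282,(55,-35,300)),('side',286,312,(55,-195,300)),
('side',462,319,(70,150,80)),('scene',439,343,(70,150,80))]
def res(f): return np.concatenate([proj(D[n]['K'],D[n]['C'],W(p,f))-np.array([u,v])*.64 for n,u,v,p in ob])
r=least_squares(res,[.539,-.006,.13],loss='soft_l1');print(r.x,r.fun.reshape(-1,2))
np.save('pose.npy',r.x);h.F=r.x
K,C=D['scene']['K'],D['scene']['C']
print('tab',inch(plane(K,C,251.6,200.3,.043)))
for p in((100,110,12),(100,-200,12),(-100,110,12)):print(proj(K,C,W(p))/.64)
todo((0,90,150),40)
E
```

```text
[ 0.5392 -0.0086  0.1149] [[-0.867  -0.5813]
 [ 2.109  -1.517 ]
 [-0.4122 -0.2614]
 [ 4.3579  2.7001]
 [-0.0556  0.0201]
 [-1.1549 -1.0569]]
tab [ 3.0511 13.5059 43.    ]
[408.0232 371.2675]
[276.6664 313.1892]
[461.9328 316.1289]
t 0.1 tcp [ 85.6457  -1.174  230.1648] f [ 0.5708  0.7568 -0.6247] shift [ 1.6147 -1.9076  1.6073] turn [-0.3002 -4.9966 -0.7845]
```

Request:
play_rows:
  series:
    - [0, [0.45, -0.48, 0.2], [0, 0, -0.4]]
    - [0, [0.45, -0.48, 0.2], [0, 0, -0.4]]
    - [0, [0.4, -0.48, 0.2], [0, -0.5, 0]]
    - [0, [0.4, -0.48, 0.2], [0, -0.5, 0]]
    - [0, [0, 0, 0], [0, -1, 0]]
    - [0, [0, 0, 0], [0, -1, 0]]
    - [0, [0, 0, 0], [0, -1, 0]]
    - [0, [0, 0, 0], [0, -0.8, 0]]

```text
t: 1.1
tool_pos: [0.5234, 0.0778, 0.1896]
tool_rot: [1.715, 1.92, -0.601]
contact_force: [0.2, -0.8, -0.1]
opening: -0.0
grip_force: 0.0
```

```bash
python3 - <<'E'
from h import *
todo((0,60,36),40)
for n in('wrist','side'):
    c,K,C=cam(n); np.savez('pics/%s1'%n,c=c,K=K,C=C)
    if n=='wrist': w=c
    print(n,proj(K,C,W((0,14,43))),proj(K,C,W((70,150,80))))
cv2.imwrite('pics/w1.png',np.hstack([w[:, :],cv2.resize(c[140:260,160:320],None,fx=1.8,fy=3.2)[:384]]))
E
```

```text
t 1.1 tcp [ -5.8338  87.6117 189.5776] f [ 0.2336 -0.8027 -0.1388] shift [1.4854 0.1189 2.7445] turn [-0.0118 -0.1737 -0.0105]
wrist [261.5109 138.3413] [403.8481   1.258 ]
side [248.582  210.7921] [295.6244 204.1801]
```

View pics/w1.png

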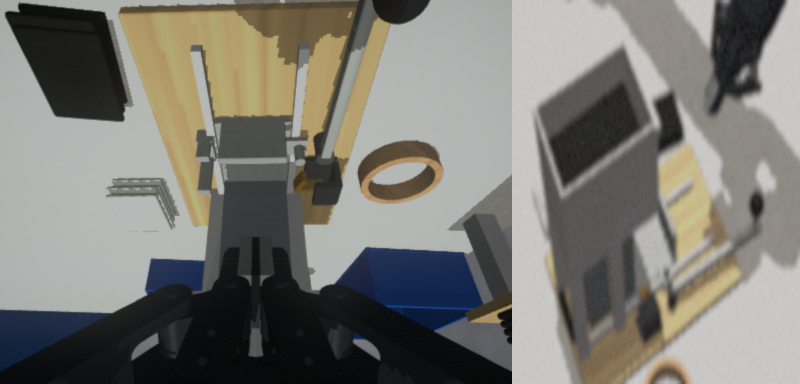

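```bash
python3 - <<'E'
from h import *
d=np.load('pics/wrist1.npz');K,C=d['K'],d['C']
for u,v,z in((219,157,66),(291,157,66),(255,118,20),(255,157,66),(400,5,80)):print(inch(plane(K,C,u,v,z/1e3)))
E
```

```text
[-36.855   14.9661  66.    ]
[25.137 14.825 66.   ]
[-5.8798 17.2715 20.    ]
[-5.8584 14.8956 66.    ]
[ 68.6943 148.1674  80.    ]
```

Request:
play_rows:
  series:
    - [0, [0.37, 0, 0.69], [0, 0, 0]]
    - [0, [0.37, 0, 0.69], [0, 0, 0]]
    - [0, [0.37, 0, 0.69], [0, 0, 0]]
    - [0, [0.37, 0, 0.68], [0, -0.17, 0]]
    - [0, [-0.12, 0, 0.1], [0, 0, 0]]
    - [0, [-0.12, 0, 0.1], [0, 0, 0]]
    - [0, [0, 0, 0], [0, 0, 0]]

```text
t: 2.08
tool_pos: [0.5301, 0.0342, 0.0386]
tool_rot: [1.706, 1.902, -0.611]
contact_force: [-0.2, -0.2, 0.1]
opening: 0.0006
grip_force: 0.0
```

```bash
python3 - <<'E'
from h import *
f=F.copy(); w=W((-5,0,0)); f[:2]=w[:2]; np.save('pose.npy',f)
import h; h.F=f
todo((0,25,36),40)
E
```

```text
t 2.075 tcp [ 0.8771 43.5563 38.6242] f [-0.2008 -0.2288  0.0611] shift [-0.2521 -0.0161  0.2775] turn [ 0.0031 -0.0361 -0.0432]
```

Request:
play_rows:
  series:
    - [0, [-0.08, 0, 0.08], [0, 0, 0]]
    - [0, [-0.08, 0, 0.07], [0, 0, 0]]
    - [0, [-0.08, 0, 0.07], [0, 0, 0]]
    - [0, [-0.08, 0, 0.065], [0, 0, 0]]
    - [0, [-0.08, 0, 0.065], [0, 0, 0]]

```text
t: 2.7
tool_pos: [0.5314, 0.0088, 0.0354]
tool_rot: [1.706, 1.906, -0.614]
contact_force: [-2.7, 9.4, 3.6]
opening: -0.0003
grip_force: 4.8
```

Request:
play_rows:
  series:
    - [0, [-0.08, 0, 0.065], [0, 0, 0]]
    - [0, [-0.08, 0, 0.065], [0, 0, 0]]
    - [0, [-0.08, 0, 0.065], [0, 0, 0]]

```text
t: 3.08
tool_pos: [0.5334, -0.0057, 0.0354]
tool_rot: [1.705, 1.908, -0.612]
contact_force: [-1.7, 9.6, 1.8]
opening: 0.0002
grip_force: 4.8
```

```bash
python3 - <<'E'
from h import *
todo((0,25,36),40)
E
```

```text
t 3.075 tcp [-0.4617  3.5549 35.4201] f [-1.6698  9.5706  1.7712] shift [ 0.3234  0.0082 -0.282 ] turn [-0.0043 -0.0572 -0.0203]
```

Request:
play_rows:
  series:
    - [0, [-0.08, 0, 0.065], [0, 0, 0]]
    - [0, [-0.08, 0, 0.065], [0, 0, 0]]
    - [0, [-0.08, 0, 0.065], [0, 0, 0]]

```text
t: 3.45
tool_pos: [0.5354, -0.0209, 0.0355]
tool_rot: [1.705, 1.908, -0.61]
contact_force: [-1.3, 9.6, 0.2]
opening: 0.0001
grip_force: 4.8
```

Request:
play_rows:
  series:
    - [0, [-0.06, 0, 0.05], [0, 0, 0]]
    - [0, [-0.06, 0, 0.05], [0, 0, 0]]

```text
t: 3.7
tool_pos: [0.5364, -0.0279, 0.0354]
tool_rot: [1.706, 1.908, -0.608]
contact_force: [-1.9, 14.5, 2.6]
opening: 0.0003
grip_force: 7.3
```

Request:
play_rows:
  series:
    - [0, [-0.05, 0, 0.04], [0, 0, 0]]
    - [0, [-0.05, 0, 0.04], [0, 0, 0]]

```text
t: 3.95
tool_pos: [0.5372, -0.0338, 0.0354]
tool_rot: [1.706, 1.909, -0.607]
contact_force: [-2.1, 16.1, 1.4]
opening: 0.0
grip_force: 7.9
```

```bash
python3 - <<'E'
from h import *
todo((0,25,36),40)
E
```

```text
t 3.95 tcp [  0.1028 -24.8392  35.4203] f [-2.0907 16.0963  1.3686] shift [ 0.763  -0.0036 -0.6415] turn [ 0.01   -0.0763 -0.023 ]
```

Request:
play_rows:
  series:
    - [0, [-0.04, 0, 0.033], [0, 0, 0]]
    - [0, [-0.03, 0, 0.025], [0, 0, 0]]

```text
t: 4.2
tool_pos: [0.5378, -0.0381, 0.0354]
tool_rot: [1.706, 1.909, -0.607]
contact_force: [-1.5, 15.9, 2.0]
opening: -0.0002
grip_force: 7.8
```

Request:
play_rows:
  series:
    - [0, [-0.025, 0, 0.021], [0, 0, 0]]
    - [0, [-0.025, 0, 0.021], [0, 0, 0]]

```text
t: 4.45
tool_pos: [0.5383, -0.0419, 0.0355]
tool_rot: [1.705, 1.909, -0.608]
contact_force: [0.2, 12.3, 1.0]
opening: -0.0
grip_force: 6.2
```

Request:
play_rows:
  series:
    - [0, [-0.025, 0, 0.021], [0, 0, 0]]
    - [0, [-0.015, 0, 0.013], [0, 0, 0]]

```text
t: 4.7
tool_pos: [0.5387, -0.0446, 0.0355]
tool_rot: [1.705, 1.909, -0.608]
contact_force: [0.2, 11.6, 1.2]
opening: -0.0002
grip_force: 5.8
```

Request:
play_rows:
  series:
    - [0, [-0.02, 0, 0.017], [0, 0, 0]]
    - [0, [-0.015, 0, 0.013], [0, 0, 0]]

```text
t: 4.95
tool_pos: [0.539, -0.0473, 0.0355]
tool_rot: [1.704, 1.908, -0.608]
contact_force: [1.5, 10.1, -1.6]
opening: 0.0
grip_force: 4.3
```

```bash
python3 - <<'E'
from h import *
todo((0,-38,36),40)
c,K,C=cam('wrist');np.savez('pics/w2',c=c,K=K,C=C);p=proj(K,C,W((40,-60,30)));print(p,proj(K,C,W((0,-45,66))))
s,K,C=cam('scene');q=proj(K,C,W((40,-60,30)));print(q)
x,y=q.astype(int);a=cv2.resize(s[y-60:y+60,x-75:x+75],(500,400),interpolation=cv2.INTER_CUBIC)
x,y=p.astype(int);y=np.clip(y,75,300);x=min(x,400);b=cv2.resize(c[y-75:y+75,x-56:x+56],(298,400),interpolation=cv2.INTER_CUBIC)
cv2.imwrite('pics/w2.png',np.hstack([a,b]))
E
```

```text
t 4.95 tcp [  0.3344 -38.466   35.4983] f [ 1.497  10.0962 -1.6206] shift [ 0.0008 -0.0067 -0.0137] turn [ 0.0142 -0.0625 -0.0195]
[328.6685 260.0267] [253.8191 324.1053]
[225.692  200.7253]
```

View pics/w2.png

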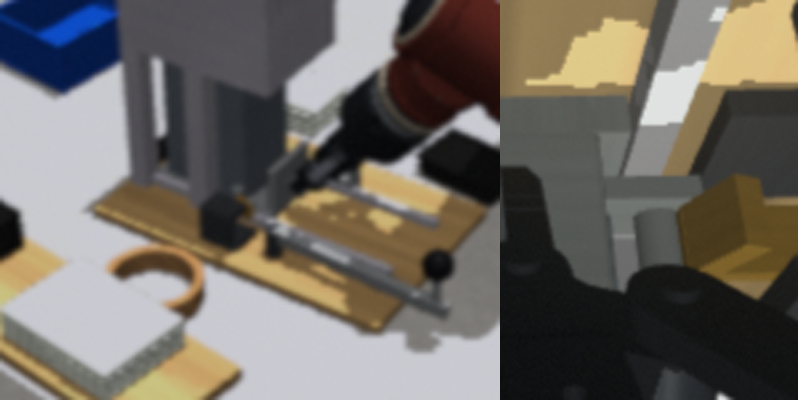

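The wrist crop shows the round pin at (657,235) still beside the brass bolt's tip at (690,240), so it hasn't clearly snapped. I'll keep pressing in small steps.

Request:
play_rows:
  series:
    - [0, [-0.02, 0, 0.017], [0, 0, 0]]
    - [0, [-0.015, 0, 0.013], [0, 0, 0]]

```text
t: 5.3
tool_pos: [0.5393, -0.0498, 0.0355]
tool_rot: [1.704, 1.908, -0.608]
contact_force: [2.1, 9.9, -1.7]
opening: 0.0
grip_force: 4.6
```

Request:
play_rows:
  series:
    - [0, [-0.02, 0, 0.017], [0, 0, 0]]
    - [0, [-0.01, 0, 0.008], [0, 0, 0]]

```text
t: 5.55
tool_pos: [0.5396, -0.0516, 0.0355]
tool_rot: [1.704, 1.908, -0.608]
contact_force: [1.2, 9.3, -1.1]
opening: 0.0002
grip_force: 4.5
```

```bash
python3 - <<'E'
from h import *
todo((0,-38,36),40)
c,K,C=cam('wrist');np.savez('pics/w3',c=c,K=K,C=C)
a=np.load('pics/w2.npz')['c']
for k in(a,c):
    m=cv2.inRange(cv2.cvtColor(k,cv2.COLOR_BGR2HSV),(15,150,40),(30,255,200))[225:320,320:400]
    n,l,st,ce=cv2.connectedComponentsWithStats(m);i=1+np.argmax(st[1:,4]);print(st[i],ce[i])
b=[cv2.resize(k[220:320,300:400],(400,400),interpolation=cv2.INTER_CUBIC) for k in(a,c)]
cv2.imwrite('pics/w3.png',np.hstack(b))
E
```

```text
t 5.55 tcp [  0.4573 -42.8052  35.5012] f [ 1.2287  9.2583 -1.1277] shift [ 0.0678 -0.0092 -0.0688] turn [ 0.0159 -0.0624 -0.0209]
[  20   26   60   39 1519] [47.1126 47.1218]
[  12   23   63   40 1622] [41.1258 45.4846]
```

View pics/w3.png

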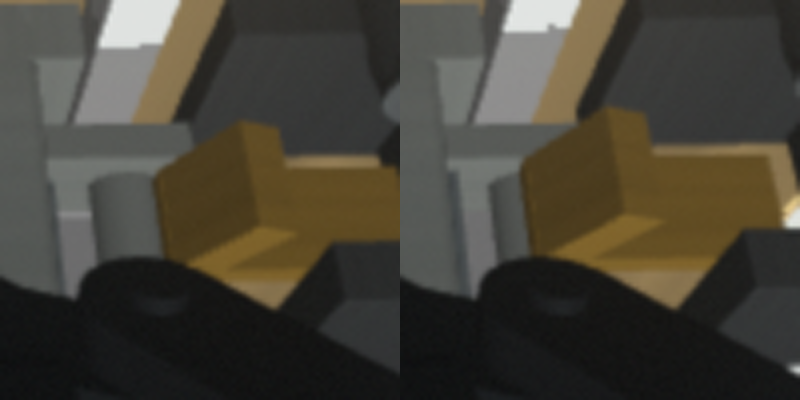

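The bolt has now moved about 35 px left, across and behind the pin, and the push force is down to bare drag (9.3 N). The catch has snapped, so I'll retreat and go to the ball.

Request:
play_rows:
  series:
    - [0, [0.4, 0, -0.33], [0, 0, 0]]
    - [0, [0.4, 0, -0.33], [0, 0, 0]]
    - [0, [0.4, 0, -0.33], [0, 0, 0]]
    - [0, [0.4, 0, -0.33], [0, 0, 0]]
    - [0, [0.1, 0, -0.8], [0, 0, 0]]
    - [0, [0.1, 0, -0.8], [0, 0, 0]]
    - [0, [0.1, 0, -0.8], [0, 0, 0]]
    - [0, [0.1, 0, -0.8], [0, 0, 0]]

```text
t: 6.6
tool_pos: [0.5135, 0.1671, 0.1465]
tool_rot: [1.703, 1.905, -0.616]
contact_force: [-0.0, 0.3, -0.4]
opening: 0.0007
grip_force: 0.0
```

Request:
play_rows:
  series:
    - [0.6, [0.1, 0.5, 0], [0, 0.2, 0]]
    - [0.6, [0.1, 0.5, 0], [0, 0.2, 0]]
    - [0.6, [0, 0.44, 0], [0, 0.2, 0]]
    - [0.6, [0, 0, 0], [0, 0, 0]]
    - [0.6, [0, 0, 0], [0, 0, 0]]

```text
t: 7.22
tool_pos: [0.5837, 0.1819, 0.1389]
tool_rot: [1.755, 1.963, -0.554]
contact_force: [0.0, 0.3, 0.4]
opening: 0.0512
grip_force: 0.0
```

```bash
python3 - <<'E'
from h import *
todo((72,149,80),35)
c,K,C=cam('wrist');np.savez('pics/w4',c=c,K=K,C=C);print(proj(K,C,W((72,149,80))))
s,K2,C2=cam('side');print(proj(K2,C2,W((72,149,80))))
cv2.imwrite('pics/w4.png',c)
E
```

```text
t 7.225 tcp [ 70.9923 184.1426 138.946 ] f [0.0324 0.2505 0.4025] shift [0.1003 0.024  1.3688] turn [-0.0214 -0.0012 -0.0157]
[256.4632 199.733 ]
[294.8855 203.625 ]
```

View pics/w4.png

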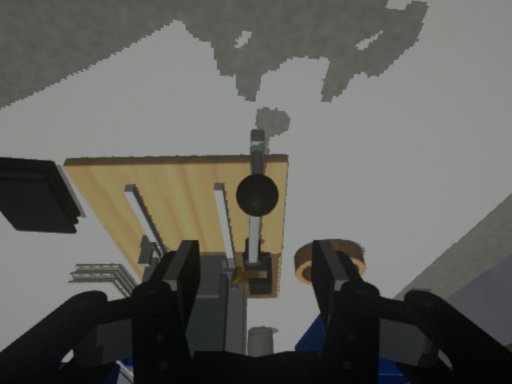

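The ball is at (257,195), against a prediction of (256,200), and it sits centred between the fingers. Going in to grip it.

Request:
play_rows:
  series:
    - [0.6, [0.05, 0.01, 0.45], [0, 0, 0]]
    - [0.6, [0.05, 0.01, 0.45], [0, 0, 0]]
    - [0.6, [0.05, 0.01, 0.45], [0, 0, 0]]
    - [0.6, [0, 0, 0.34], [0, 0, 0]]
    - [0.6, [0, 0, 0], [0, 0, 0]]

```text
t: 7.95
tool_pos: [0.5894, 0.1389, 0.0637]
tool_rot: [1.756, 1.963, -0.558]
contact_force: [-0.0, -0.5, -0.3]
opening: 0.051
grip_force: 0.0
```

Request:
play_rows:
  series:
    - [0.1, [0, 0, 0], [0, 0, 0]]
    - [0.1, [0, 0, 0], [0, 0, 0]]
    - [0.1, [0, 0, 0], [0, 0, 0]]
    - [0.1, [0, 0, 0], [0, 0, 0]]
    - [0.1, [0, 0, 0], [0, 0, 0]]
  force: 30

```text
t: 8.57
tool_pos: [0.591, 0.1409, 0.0663]
tool_rot: [1.755, 1.963, -0.55]
contact_force: [0.9, 2.2, 0.8]
opening: 0.0261
grip_force: 29.7
```

```bash
python3 - <<'E'
from h import *
todo((72,149,80),35)
E
```

```text
t 8.575 tcp [ 73.5514 142.5866  66.3   ] f [0.8699 2.1853 0.81  ] shift [-0.0517 -0.031  -0.2981] turn [-0.0033 -0.0108 -0.0201]
```

Request:
play_rows:
  series:
    - [0.5, [0, 0, 0], [0, 0, 0]]
    - [0.5, [0, 0, 0], [0, 0, 0]]
    - [0.5, [0, 0.02, 0.1], [0, 0, 0]]
    - [0.1, [0, 0, 0], [0, 0, 0]]
    - [0.1, [0, 0, 0], [0, 0, 0]]
    - [0.1, [0, 0, 0], [0, 0, 0]]
    - [0.1, [0, 0, 0], [0, 0, 0]]
  force: 35

```text
t: 9.45
tool_pos: [0.5916, 0.1372, 0.0616]
tool_rot: [1.755, 1.962, -0.554]
contact_force: [-1.1, -2.7, -1.8]
opening: 0.026
grip_force: 34.5
```

```bash
python3 - <<'E'
from h import *
todo((72,149,80),35)
print(ctrl.get_obs()['opening'])
E
```

```text
t 9.45 tcp [ 73.7666 138.787   61.5739] f [-1.0922 -2.7249 -1.8435] shift [-0.0441 -0.0363 -0.4189] turn [-0.0192  0.0001 -0.0177]
0.025989737583875988
```

Request:
play_rows:
  series:
    - [0.1, [-0.15, 0, -0.14], [0, 0, 0]]
    - [0.1, [-0.15, 0, -0.13], [0, 0, 0]]
    - [0.1, [-0.15, 0, -0.12], [0, 0, 0]]
    - [0.1, [-0.15, 0, -0.11], [0, 0, 0]]
    - [0.1, [-0.16, 0, 0], [0, 0, 0]]
    - [0.1, [0, 0, 0], [0, 0, 0]]

```text
t: 10.2
tool_pos: [0.5944, 0.1215, 0.1052]
tool_rot: [1.756, 1.962, -0.548]
contact_force: [-0.1, 3.3, -2.0]
opening: 0.0262
grip_force: 36.0
```

```bash
python3 - <<'E'
from h import *
todo((72,149,80),35)
o=ctrl.get_obs();print(o['opening'],o['grip_force'])
E
```

```text
t 10.2 tcp [ 74.7606 122.9409 105.1523] f [-0.0645  3.2537 -2.0228] shift [ 0.7149 -0.058   0.115 ] turn [ 0.0016 -0.0191 -0.0279]
0.026209223809947436 36.040629744529724
```

Request:
play_rows:
  series:
    - [0.1, [-0.043, -0.395, 0.03], [0, 0, 0]]
    - [0.1, [-0.043, -0.395, 0.03], [0, 0, 0]]
    - [0.1, [-0.125, -0.37, 0.088], [0, 0, 0]]
    - [0.1, [-0.125, -0.37, 0.088], [0, 0, 0]]
    - [0.1, [-0.2, -0.316, 0.14], [0, 0, 0]]
    - [0.1, [-0.2, -0.316, 0.14], [0, 0, 0]]
    - [0.1, [0, 0, 0], [0, 0, 0]]

```text
t: 11.08
tool_pos: [0.4911, 0.0651, 0.1047]
tool_rot: [1.755, 1.964, -0.549]
contact_force: [-4.5, 6.2, 1.8]
opening: 0.0257
grip_force: 38.2
```

```bash
python3 - <<'E'
from h import *
todo((74.8-108,123-44.7,104),35)
o=ctrl.get_obs();print(o['opening'],o['grip_force'],o['q'])
E
```

```text
t 11.075 tcp [-34.292   78.7092 104.6562] f [-4.5126  6.1763  1.8161] shift [0.0008 0.0218 0.0154] turn [-0.0007 -0.0186 -0.0182]
0.025710590488195368 38.2102507352829 [ 0.2997 -0.0086  1.9884 -0.6153  1.3388  0.3877]
```

Request:
play_rows:
  series:
    - [0.1, [-0.255, -0.242, 0.181], [0, 0, 0]]
    - [0.1, [-0.255, -0.242, 0.181], [0, 0, 0]]
    - [0.1, [-0.3, -0.153, 0.212], [0, 0, 0]]
    - [0.1, [-0.3, -0.153, 0.212], [0, 0, 0]]
    - [0.1, [-0.16, -0.03, 0.115], [0, 0, 0]]
    - [0.1, [-0.16, -0.03, 0.115], [0, 0, 0]]
    - [0.1, [0, 0, 0], [0, 0, 0]]

```text
t: 11.95
tool_pos: [0.4522, -0.0293, 0.1022]
tool_rot: [1.763, 1.963, -0.576]
contact_force: [-26.5, 1.7, 12.2]
opening: 0.0241
grip_force: 33.0
```

```bash
python3 - <<'E'
from h import *
todo((74.8-152.7,123-152.7,104),35)
o=ctrl.get_obs();print(o['opening'],o['grip_force'],o['q'])
c,K,C=cam('wrist');np.savez('pics/w5',c=c,K=K,C=C)
s,K,C=cam('scene');x,y=proj(K,C,W((-30,-20,60))).astype(int);print(x,y)
cv2.imwrite('pics/w5.png',np.hstack([c[:, :380],cv2.resize(s[y-50:y+50,x-50:x+50],(384,384),interpolation=cv2.INTER_CUBIC)]))
E
```

```text
t 11.95 tcp [-83.8278 -10.6024 102.1975] f [-26.4753   1.7071  12.2013] shift [-0.333   0.1229  0.1878] turn [-0.1521  0.0168 -0.007 ]
0.024063469106429283 32.979007959365845 [ 0.1274 -0.1658  2.1408 -0.6459  1.271   0.2503]
249 186
```

View pics/w5.png

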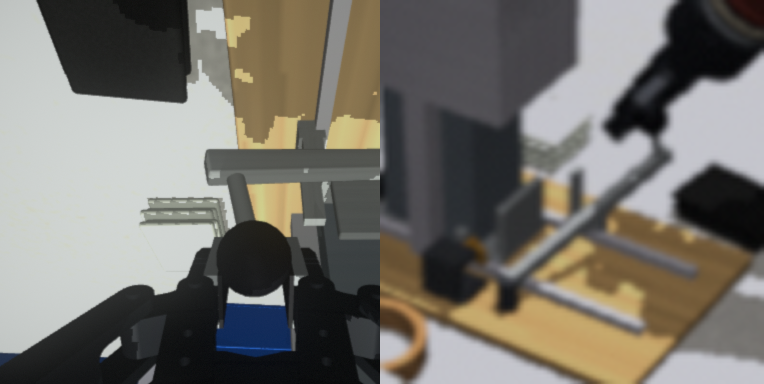

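Picture: the bar is lifted and about 7° short of straight across (right view, x 510–665); the keeper is ahead of it. The 26 N along -x means my arc was about 5 mm too tight, so I'll ease outward before going on.

Request:
play_rows:
  series:
    - [0.1, [0, -0.12, 0], [0, 0, 0]]
    - [0.1, [0, 0, 0], [0, 0, 0]]

```text
t: 12.3
tool_pos: [0.4525, -0.0284, 0.1031]
tool_rot: [1.755, 1.963, -0.554]
contact_force: [-2.5, 0.1, -1.6]
opening: 0.0235
grip_force: 33.6
```

```bash
python3 - <<'E'
from h import *
todo((-83,-29.7,104),35)
o=ctrl.get_obs();print(o['opening'],o['grip_force'])
E
```

```text
t 12.3 tcp [-83.3851  -9.7408 103.1283] f [-2.4724  0.1302 -1.5965] shift [-0.3371  0.0091  0.2145] turn [-0.0219 -0.0032 -0.0162]
0.023528774467935137 33.58228147029877
```

```bash
python3 - <<'E'
from h import *
c,K,C=cam('wrist');np.savez('pics/w6',c=c,K=K,C=C)
im=imaging.get_image('wrist')
for L in(70,76): 
    Z=K[0,0]*28/L/1000
    pc=np.append(np.linalg.solve(K,[255,258,1])*Z,1);print(K[0,0],'tool',(im['hand_eye']@pc)[:3]*1000,'chute',inch((C@pc)[:3]))
s,K,C=cam('scene');x,y=proj(K,C,W((-30,-20,60))).astype(int)
s2=cam('side')[0]
cv2.imwrite('pics/w6.png',np.hstack([c[100:340,150:390],cv2.resize(s[y-40:y+40,x-50:x+50],(500,400),interpolation=cv2.INTER_CUBIC)[80:320]]))
E
```

```text
335.60297281868765 tool [  9.3199   0.3049 -22.6123] chute [-82.9896  10.8562 116.3143]
335.60297281868765 tool [ 14.2755   0.3155 -32.2003] chute [-82.9386  20.4126 121.3302]
```

View pics/w6.png

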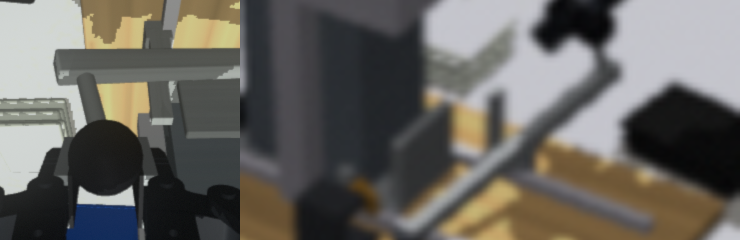

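The ball has slipped about 8 mm towards +y in the pads but is still held, with the bar over the keeper's outer side at a swing of about 0.2. I'll raise it slightly and continue gently until I feel the inner cheek.

Request:
play_rows:
  series:
    - [0.1, [-0.046, 0, -0.066], [0, 0, 0]]
    - [0.1, [-0.082, -0.015, 0.057], [0, 0, 0]]
    - [0.1, [-0.082, -0.015, 0.057], [0, 0, 0]]
    - [0.1, [-0.082, -0.015, 0.057], [0, 0, 0]]
    - [0.1, [0, 0, 0], [0, 0, 0]]
  force: 45

```text
t: 13.12
tool_pos: [0.4528, -0.0439, 0.1079]
tool_rot: [1.755, 1.961, -0.552]
contact_force: [-0.7, 0.6, -0.1]
opening: 0.0085
grip_force: 0.0
```

```bash
python3 - <<'E'
from h import *
todo((-83,-29.7,104),35)
o=ctrl.get_obs();print(o['opening'],o['grip_force'])
c,K,C=cam('wrist');np.savez('pics/w7',c=c,K=K,C=C)
cv2.imwrite('pics/w7.png',cv2.resize(c[100:340,150:390],(600,600),interpolation=cv2.INTER_CUBIC))
E
```

```text
t 13.125 tcp [-84.9062 -25.149  107.9345] f [-0.7418  0.5635 -0.0524] shift [-0.0293  0.0384  0.1166] turn [-0.0078 -0.0033 -0.0272]
0.008492563385807842 0.0
```

View pics/w7.png

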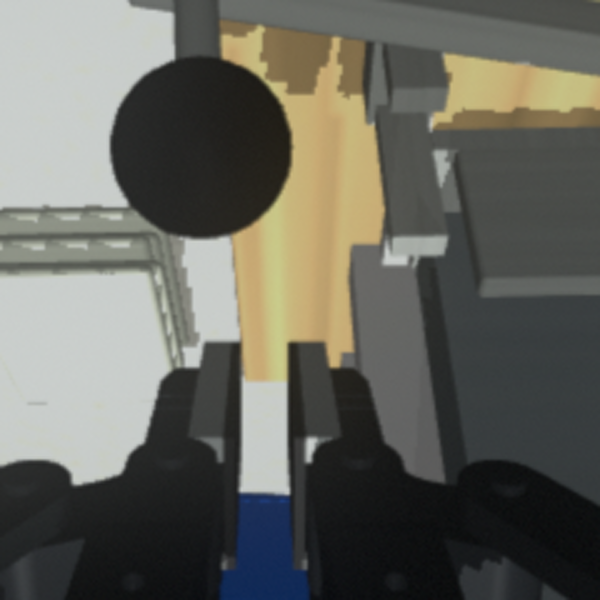

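The ball slipped out and sits at crop (201,147), with the bar dropped outside the outer cheek. The fingers are free. I'll locate the ball numerically and regrip it, better centred.

```bash
python3 - <<'E'
from h import *
d=np.load('pics/w7.npz');K,C=d['K'],d['C']
for z in(78,80,85):
    p=inch(plane(K,C,230.4,158.8,z/1e3));print(p,np.degrees(np.arctan2(p[1]+20,70-p[0])),np.hypot(p[1]+20,70-p[0]))
o,r=ray(K,C,230.4,158.8);print(inch(o+r*K[0,0]*.028/72.8))
o=ctrl.get_obs();print(inch(o['tool_pos']))
E
```

```text
[-95.5372   7.9309  78.    ] 9.577259126383703 167.87703715247653
[-95.3215   9.9667  80.    ] 10.27407482057899 168.01549111361896
[-94.7823  15.0562  85.    ] 12.010205492097617 168.46999900342834
[-93.7626  24.6805  94.455 ]
[-84.984  -24.9835 107.8048]
```

Request:
play_rows:
  series:
    - [0.1, [0, 0, -0.57], [0, 0, 0]]
    - [0.3, [0, 0, -0.57], [0, 0, 0]]
    - [0.6, [0.45, -0.1, 0], [0, 0, 0]]
    - [0.6, [0.45, -0.11, 0], [0, 0, 0]]
    - [0.6, [0, 0, 0], [0, 0, 0]]
    - [0.6, [0, 0, 0], [0, 0, 0]]
  force: 60

```text
t: 13.92
tool_pos: [0.4346, 0.0242, 0.1288]
tool_rot: [1.754, 1.962, -0.552]
contact_force: [0.6, 0.3, -0.1]
opening: 0.0515
grip_force: 0.0
```

```bash
python3 - <<'E'
from h import *
todo((-96,-0.6,64.8),35)
c,K,C=cam('wrist');e=proj(K,C,W((-96,10,80)));print(e)
x,y=e.astype(int);g=cv2.medianBlur(cv2.cvtColor(c,cv2.COLOR_BGR2GRAY),3)
m=(g<60).astype(np.uint8)*255;m=cv2.morphologyEx(m,cv2.MORPH_OPEN,cv2.getStructuringElement(cv2.MORPH_ELLIPSE,(21,21)))
n,l,st,ce=cv2.connectedComponentsWithStats(m)
for i in range(1,n):
    if np.hypot(*(ce[i]-e))<60: print(st[i],ce[i],inch(plane(K,C,*ce[i],.08)))
E
```

```text
t 13.925 tcp [-95.1473  44.5517 128.7831] f [ 0.6316  0.3164 -0.1311] shift [-0.0062 -0.0153  1.5662] turn [-0.008  -0.0021 -0.0197]
[253.4121 211.7231]
[ 229  176   43   39 1268] [250.6909 194.9543] [-97.5102  27.415   80.    ]
```

```bash
python3 - <<'E'
from h import *
d=np.load('pics/w7.npz')
c,K,C=cam('wrist')
for v in(195,197.5):
    r1=ray(K,C,250.7,v);print(inch(tri(r1,ray(d['K'],d['C'],230.4,158.8))),inch(r1[0]+r1[1]*K[0,0]*.028/43),inch(plane(K,C,250.7,v,.08)))
for n in('scene','side'):
    s,K2,C2=cam(n);
    for p in((-97,10,80),(-97,20,80),(-97,27,80)):
        x,y=proj(K2,C2,W(p));print(n,x,y)
    x,y=np.round(proj(K2,C2,W((-97,20,80)))).astype(int)
    print(cv2.cvtColor(s,cv2.COLOR_BGR2GRAY)[y-14:y+15:2,x-24:x+25:2])
E
```

```text
[-100.3009  -49.596    20.4166] [-97.6402  14.6427  70.202 ] [-97.3912  27.0412  80.    ]
[-99.6394 -39.3713  30.8498] [-97.6454  13.6383  71.4828] [-97.4265  24.5827  80.    ]
scene 269.3016260463633 173.69886085829765
scene 272.0398755423793 174.71397151222467
scene 273.96610775537926 175.42805503317427
[[194 194 194 194 194 194 194 194 193 194 194 194 193 186  88  15  15  11
   10  29  68 116 183 194 194]
 [194 194 194 194 194 194 194 194 194 194 193 194 192 152  52  13  17  17
   36 143 183 190 194 194 194]
 [193 194 191 187 194 194 194 194 194 194 194 193 158  64  17  10  14  33
  115 187 194 193 194 194 194]
 [194 189 160 179 194 194 194 194 194 194 194 193 148  34  12  24  66 140
  187 194 194 194 195 193 194]
 [187 145 130 173 194 194 194 194 194 194 194 194 185 118  40  89 168 193
  194 194 194 194 194 195 194]
 [137 126 129 179 194 194 194 194 194 194 194 182 165 155 136 173 193 194
  194 194 194 194 194 194 194]
 [121 114 139 187 194 194 194 194 194 194 182  94  27  35  99 186 194 194
  194 194 194 194 194 194 194]
 [119 146 185 194 194 194 194 194 194 194 155  34  16  18 
[... 1784 characters left out ...]
30 101  92  83  82  84  79  33  15  24
   44  58  79 101 123 128 138]
 [ 39  51  74 114 147 137 121  99  89  85  84  87  86  89  83  49  61  85
  116 131 130 127 119 113 124]
 [ 92 123 139 137 114  92  86  86  84  87  89  88  90  85  92 118 125 128
  138 136 123 113 114 109 113]
 [151 128 105  87  84  89  86  88  90  87  87  89  87  86 103 154 144 124
  112 113 116 115 113 116 119]
 [100  81  85  86  83  88  89  89  87  88  87  89  84  90 105 166 173 164
  136 121 110 115 116 122 122]
 [ 86  87  87  86  83  91  86  89  87  87  88  84  88  85 107 173 181 177
  173 168 140 119 124 120 118]
 [ 86  86  86  88  87  92  86  86  84  87  92  88  84  93  96 162 175 180
  184 189 173 126 131 132 121]]
```

Two independent views (scene and wrist) agree that the ball is now at about (-96.5, 24, 80), after rebounding outward; swing is about 15°. Gripping there.

Request:
play_rows:
  series:
    - [0.6, [0.12, -0.03, 0.2], [0, 0, 0]]
    - [0.6, [0.11, 0, 0.4], [0, 0, 0]]
    - [0.6, [0, 0, 0.4], [0, 0, 0]]
    - [0.6, [0, 0, 0.4], [0, 0, 0]]
    - [0.6, [0, 0, 0], [0, 0, 0]]

```text
t: 14.75
tool_pos: [0.4343, -0.0071, 0.0623]
tool_rot: [1.756, 1.964, -0.558]
contact_force: [-0.1, 0.4, 0.2]
opening: 0.0513
grip_force: 0.0
```

```bash
python3 - <<'E'
from h import *
todo((-96.5,13.7,64.8),35)
im=imaging.get_image('wrist');c=im['color'];he=im['hand_eye'];K=np.array([[im['fx'],0,im['cx']],[0,im['fy'],im['cy']],[0,0,1]])
for p in((0,0,-18.5),(3,0,-18.5),(0,0,-15)):print(p,proj(K,he,np.array(p)/1000.))
g=cv2.cvtColor(c,cv2.COLOR_BGR2GRAY);m=(cv2.medianBlur(g,3)<60).astype(np.uint8)*255
m=cv2.morphologyEx(m,cv2.MORPH_OPEN,cv2.getStructuringElement(cv2.MORPH_ELLIPSE,(41,41)))
n,l,st,ce=cv2.connectedComponentsWithStats(m);print(st[1:],ce[1:])
h=cv2.HoughCircles(cv2.medianBlur(g,5),cv2.HOUGH_GRADIENT,1,30,param1=80,param2=15,minRadius=26,maxRadius=45);print(h[0][:6] if h is not None else None)
E
```

```text
t 14.75 tcp [-99.0138  13.5228  62.3447] f [-0.1449  0.3745  0.1557] shift [-0.0252  0.0501 -0.0426] turn [-0.0441 -0.0045 -0.011 ]
(0, 0, -18.5) [254.3029 273.5106]
(3, 0, -18.5) [254.2946 267.0973]
(0, 0, -15) [254.3257 269.34  ]
[[   20     0   196   184 28312]
 [  227   245    62    51  2402]
 [  123   280   262   104 16000]
 [    0   299   103    85  5812]
 [  410   303   102    81  5735]] [[133.7819  81.54  ]
 [257.8813 270.45  ]
 [252.6018 344.3059]
 [ 53.6631 349.2321]
 [463.728  350.1099]]
[[255.5 278.5  34.4]
 [418.5 331.5  41.1]
 [469.5 267.5  28.6]
 [276.5 173.5  26.6]
 [442.5 172.5  41.1]
 [440.5 228.5  29.7]]
```

Request:
play_rows:
  series:
    - [0.6, [-0.03, 0.03, -0.02], [0, 0, 0]]
    - [0.1, [0, 0, 0], [0, 0, 0]]
    - [0.1, [0, 0, 0], [0, 0, 0]]
    - [0.1, [0, 0, 0], [0, 0, 0]]
    - [0.1, [0, 0, 0], [0, 0, 0]]
    - [0.1, [0, 0, 0], [0, 0, 0]]
  force: 60

```text
t: 15.55
tool_pos: [0.434, -0.0071, 0.0652]
tool_rot: [1.759, 1.963, -0.564]
contact_force: [-12.3, 0.5, 6.1]
opening: 0.0248
grip_force: 58.5
```

```bash
python3 - <<'E'
from h import *
todo((-96.5,13.7,64.8),35)
print(ctrl.get_obs()['opening'])
E
```

```text
t 15.55 tcp [-99.3723  13.5747  65.1689] f [-12.3162   0.5274   6.1254] shift [0.0064 0.0575 0.004 ] turn [-0.0795  0.0011 -0.0124]
0.024778490157552215
```

Request:
play_rows:
  series:
    - [0.1, [0, -0.03, 0], [0, 0, 0]]
    - [0.1, [-0.116, 0.05, -0.134], [0, 0, 0]]
    - [0.1, [-0.116, 0.06, -0.134], [0, 0, 0]]
    - [0.1, [-0.116, 0.07, -0.134], [0, 0, 0]]
    - [0.1, [-0.116, 0.08, -0.134], [0, 0, 0]]
    - [0.1, [-0.116, 0.085, -0.134], [0, 0, 0]]
    - [0.1, [0, 0, 0], [0, 0, 0]]

```text
t: 16.42
tool_pos: [0.449, -0.0104, 0.1092]
tool_rot: [1.762, 1.964, -0.569]
contact_force: [-17.2, -1.4, 2.0]
opening: 0.0249
grip_force: 59.1
```

```bash
python3 - <<'E'
from h import *
todo((-88,-30,109),35)
print(ctrl.get_obs()['opening'])
E
```

```text
t 16.425 tcp [-84.7989   8.5757 109.1642] f [-17.1769  -1.4484   2.0383] shift [-0.6301 -0.056   0.4463] turn [-0.1133  0.0011 -0.0107]
0.02490647454612162
```

Request:
play_rows:
  series:
    - [0.1, [0, -0.07, 0], [0, 0, 0]]
    - [0.1, [-0.082, -0.026, 0.057], [0, 0, 0]]
    - [0.1, [-0.082, -0.022, 0.057], [0, 0, 0]]
    - [0.1, [-0.082, -0.018, 0.057], [0, 0, 0]]
    - [0.1, [-0.082, -0.014, 0.057], [0, 0, 0]]
    - [0.1, [-0.082, -0.01, 0.057], [0, 0, 0]]
    - [0.1, [0, 0, 0], [0, 0, 0]]

```text
t: 17.3
tool_pos: [0.4487, -0.0352, 0.1105]
tool_rot: [1.754, 1.963, -0.552]
contact_force: [-5.9, 2.3, -3.8]
opening: 0.0248
grip_force: 60.9
```

```bash
python3 - <<'E'
from h import *
todo((-88,-30,109),35)
o=ctrl.get_obs();print(o['opening'],o['wrist_torque'])
E
```

```text
t 17.3 tcp [-87.9297 -16.0801 110.5165] f [-5.8578  2.3309 -3.754 ] shift [-0.2109 -0.0007  0.1843] turn [-0.0115 -0.009  -0.0141]
0.024831817258344574 [0.8042 1.1941 0.0137]
```

Request:
play_rows:
  series:
    - [0.1, [-0.082, -0.02, 0.057], [0, 0, 0]]
    - [0.1, [-0.082, -0.01, 0.057], [0, 0, 0]]
    - [0.1, [0, 0, 0], [0, 0, 0]]

```text
t: 17.68
tool_pos: [0.4493, -0.0449, 0.1105]
tool_rot: [1.753, 1.964, -0.548]
contact_force: [0.4, 3.8, -5.8]
opening: 0.0244
grip_force: 61.9
```

Request:
play_rows:
  series:
    - [0.1, [-0.05, 0, 0.034], [0, 0, 0]]
    - [0.1, [0, 0, 0], [0, 0, 0]]

```text
t: 17.92
tool_pos: [0.4495, -0.0476, 0.1103]
tool_rot: [1.753, 1.965, -0.549]
contact_force: [0.2, 6.2, -4.9]
opening: 0.0245
grip_force: 62.0
```

```bash
python3 - <<'E'
from h import *
todo((-88,-30,109),35)
o=ctrl.get_obs();print(o['opening'],o['wrist_torque'])
E
```

```text
t 17.925 tcp [-88.5958 -28.4721 110.2512] f [ 0.2078  6.1823 -4.8663] shift [-0.0108  0.0119  0.038 ] turn [ 0.0072 -0.0173 -0.011 ]
0.02453606116322148 [1.5507 0.5974 0.9076]
```

Request:
play_rows:
  series:
    - [0.1, [-0.035, 0, 0.024], [0, 0, 0]]
    - [0.1, [0, 0, 0], [0, 0, 0]]

```text
t: 18.18
tool_pos: [0.4497, -0.0494, 0.1102]
tool_rot: [1.753, 1.966, -0.548]
contact_force: [-1.5, 7.4, -4.9]
opening: 0.0248
grip_force: 62.0
```

Request:
play_rows:
  series:
    - [0.1, [-0.035, 0, 0.024], [0, 0, 0]]
    - [0.1, [0, 0, 0], [0, 0, 0]]

```text
t: 18.42
tool_pos: [0.4499, -0.0523, 0.1103]
tool_rot: [1.754, 1.963, -0.549]
contact_force: [3.8, 3.6, -7.4]
opening: 0.0248
grip_force: 63.7
```

```bash
python3 - <<'E'
from h import *
todo((-88,-30,109),35)
o=ctrl.get_obs();print(o['opening'],o['wrist_torque'])
E
```

```text
t 18.425 tcp [-88.6829 -33.157  110.3084] f [ 3.8255  3.5688 -7.4084] shift [ 0.0668  0.0135 -0.0147] turn [ 0.0045 -0.0108 -0.0191]
0.024787269828281337 [1.3648 0.209  0.8248]
```

```bash
cat > b.py <<'E'
from h import *
c,K,C=cam('wrist');g=cv2.cvtColor(c,cv2.COLOR_BGR2GRAY)
h=cv2.HoughCircles(cv2.medianBlur(g,5),cv2.HOUGH_GRADIENT,1,30,param1=80,param2=12,minRadius=28,maxRadius=42)
for u,v,r in h[0][:8]:
    if abs(u-255)<30 and 230<v<310:
        print('ball px',u,v,r)
        for z in(115,120,125): print(inch(plane(K,C,u,v,z/1e3)))
print(inch(C[:3,3]))
for p in((0,0),(6,0)):
    q=inch(ctrl.get_obs()['tool_pos'])+np.array([0,10.6,15.2]);print('ideal',proj(K,C,W(q)))
# bar edges: project predicted bar top line for several swings and print gradients
e=cv2.createLineSegmentDetector().detect(g)[0][:,0]
for x1,y1,x2,y2 in e:
    if np.hypot(x2-x1,y2-y1)>60 and abs(y2-y1)<.4*abs(x2-x1) and max(y1,y2)<270: print('seg',[round(float(t)) for t in(x1,y1,x2,y2)])
b=.265
for sw in(0.1,.05,0,-.05):
    pv=np.array([64.7,-20,35]);f=lambda a,h:pv+np.array([-np.cos(sw)*(a*np.cos(b)-h*np.sin(b)),np.sin(sw)*(a*np.cos(b)-h*np.sin(b)),a*np.sin(b)+h*np.cos(b)])
    print(sw,proj(K,C,W(f(175,7))),proj(K,C,W(f(60,7))), 'ball',proj(K,C,W(f(170,45))))
E
python3 b.py
```

```text
ball px 256.5 254.5 33.6
[-87.7136 -25.4682 115.    ]
[-87.7429 -16.194  120.    ]
[-87.7723  -6.9198 125.    ]
[-88.1378 108.4099 187.1779]
ideal [254.2604 273.4621]
ideal [254.2604 273.4621]
seg [184, 57, 67, 46]
seg [419, 157, 497, 142]
seg [211, 165, 306, 148]
seg [144, 174, 208, 173]
seg [137, 185, 211, 183]
seg [213, 199, 136, 201]
seg [511, 128, 391, 150]
seg [296, 168, 215, 183]
seg [351, 208, 437, 206]
seg [451, 198, 354, 200]
seg [377, 153, 301, 167]
0.1 [225.2512 175.5395] [439.3153 146.1739] ball [258.9693 247.0381]
0.05 [225.1944 187.4808] [436.6896 150.0223] ball [257.4225 256.5127]
0 [226.0066 198.49  ] [434.3809 153.7865] ball [256.9151 265.2051]
-0.05 [227.5853 208.6472] [432.3837 157.4601] ball [257.3218 273.1888]
```

Request:
play_rows:
  series:
    - [0.1, [0, 0, 0], [-0.33, 0, -0.47]]
    - [0.1, [-0.04, 0, 0.027], [-0.33, 0, -0.47]]
    - [0.1, [-0.04, 0, 0.027], [-0.2, 0, -0.3]]
    - [0.1, [0, 0, 0], [0, 0, 0]]

```text
t: 18.98
tool_pos: [0.4531, -0.0548, 0.1116]
tool_rot: [1.527, 2.111, -0.463]
contact_force: [7.3, 14.7, -5.7]
opening: 0.0245
grip_force: 62.9
```

```bash
python3 b.py; python3 - <<'E'
from h import *
o=ctrl.get_obs();print(inch(o['tool_pos']),o['contact_force'],o['wrist_torque'],o['opening'])
E
```

```text
ball px 256.5 254.5 33.5
[-85.7853 -30.7501 115.    ]
[-87.7728 -21.7767 120.    ]
[-89.7603 -12.8032 125.    ]
[-115.2002  102.0574  189.    ]
ideal [259.4368 273.5609]
ideal [259.4368 273.5609]
seg [197, 37, 73, 0]
seg [322, 183, 490, 168]
seg [212, 161, 296, 156]
seg [117, 154, 199, 164]
seg [191, 189, 106, 181]
seg [497, 158, 360, 169]
seg [115, 177, 192, 185]
seg [119, 165, 192, 174]
seg [333, 213, 405, 221]
seg [421, 215, 337, 206]
seg [313, 172, 217, 180]
0.1 [233.3726 164.9336] [422.9524 165.8228] ball [268.3932 240.3116]
0.05 [229.1414 177.2398] [419.7953 169.0555] ball [262.4882 249.93  ]
0 [226.1134 188.7149] [416.9138 172.2586] ball [257.9545 258.8635]
-0.05 [224.1619 199.4108] [414.3071 175.4238] ball [254.6461 267.1596]
[-85.8313 -36.0397 111.6084] [ 7.566  14.9328 -5.3131] [ 2.9165 -0.6625  0.296 ] 0.024688353148143317
```

Bar edges and ball position both give a swing of about 0, and the 15 N along y is the inner cheek. Release.

Request:
play_rows:
  series:
    - [1, [0.02, 0, -0.014], [0, 0, 0]]
    - [1, [0, 0, 0], [0, 0, 0]]
    - [1, [0, 0, 0], [0, 0, 0]]
    - [1, [0, 0, 0], [0, 0, 0]]
    - [1, [0, 0, 0], [0, 0, 0]]
    - [1, [0, 0, 0], [0, 0, 0]]

```text
t: 19.77
tool_pos: [0.4498, -0.0561, 0.1103]
tool_rot: [1.523, 2.114, -0.481]
contact_force: [-0.4, 0.2, -1.2]
opening: 0.0852
grip_force: 0.0
```

Request:
play_rows:
  series:
    - [1, [0, 0, -0.5], [0, 0, 0]]
    - [1, [0, 0, -0.5], [0, 0, 0]]
    - [1, [0.2, 0, -0.5], [0, 0, 0]]
    - [1, [0.2, 0, 0], [0, 0, 0]]
    - [1, [0, 0, 0], [0, 0, 0]]
    - [1, [0, 0, 0], [0, 0, 0]]

```text
t: 20.52
tool_pos: [0.4305, -0.0003, 0.1591]
tool_rot: [1.523, 2.116, -0.483]
contact_force: [0.1, 0.3, -0.4]
opening: 0.085
grip_force: 0.0
```

```bash
cat > v.py <<'E'
from h import *
o=ctrl.get_obs();print(o['t'],inch(o['tool_pos']),o['contact_force'])
c,K,C=cam('wrist');g=cv2.cvtColor(c,cv2.COLOR_BGR2GRAY);cv2.imwrite('pics/v.png',c)
h=cv2.HoughCircles(cv2.medianBlur(g,5),cv2.HOUGH_GRADIENT,1,30,param1=80,param2=12,minRadius=12,maxRadius=30)
pv=np.array([64.7,-20,35])
def pt(sw,b,a,h): k=a*np.cos(b)-h*np.sin(b);return proj(K,C,W(pv+np.array([-np.cos(sw)*k,np.sin(sw)*k,a*np.sin(b)+h*np.cos(b)])))
for sw,b in((0,0),(.1,0),(-.05,0),(0,.1),(0,.2)):print(sw,b,'ball',pt(sw,b,170,45),'bar',pt(sw,b,160,7),pt(sw,b,80,7))
e=pt(0,.05,170,45)
for u,v,r in h[0]:
    if g[int(v),int(u)]<60 and np.hypot(u-e[0],v-e[1])<60:print('circ',u,v,r,inch(plane(K,C,u,v,.08)))
for x1,y1,x2,y2 in cv2.createLineSegmentDetector().detect(g)[0][:,0]:
    if np.hypot(x2-x1,y2-y1)>35 and abs(y2-y1)<.4*abs(x2-x1) and np.hypot((x1+x2)/2-e[0]-40,(y1+y2)/2-e[1])<90: print('seg',[round(float(t)) for t in(x1,y1,x2,y2)])
E
python3 v.py
```

```text
20.525 [-102.0356   20.729   159.138 ] [ 0.098   0.326  -0.4185]
0 0 ball [238.4688 180.5709] bar [252.6643 145.6806] [347.8077 160.5188]
0.1 0 ball [243.9313 164.6038] bar [257.9553 130.5322] [352.3968 153.8016]
-0.05 0 ball [236.8121 188.0512] bar [250.9256 152.8658] [345.922  163.8245]
0 0.1 ball [245.3607 200.2405] bar [254.443  160.5655] [350.7389 167.7909]
0 0.2 ball [255.3227 221.1409] bar [258.487  176.6974] [354.6643 175.321 ]
circ 242.5 184.5 18.3 [-101.7341  -23.6685   80.    ]
seg [321, 142, 389, 151]
seg [295, 158, 385, 169]
seg [408, 163, 321, 152]
seg [265, 144, 229, 140]
seg [303, 150, 268, 145]
seg [319, 208, 374, 214]
seg [384, 210, 322, 203]
```

Request:
play_rows:
  series:
    - [1, [0.3, 0, -0.8], [0, 0, 0]]
    - [1, [0.3, 0, -0.8], [0, 0, 0]]
    - [1, [0.4, -0.5, -0.5], [0, 0, 0]]
    - [1, [0.4, -0.5, -0.5], [0, 0, 0]]
    - [1, [0, 0, 0], [0, 0, 0]]
    - [1, [0, 0, 0], [0, 0, 0]]

```text
t: 21.32
tool_pos: [0.3421, 0.1091, 0.2265]
tool_rot: [1.523, 2.114, -0.481]
contact_force: [-0.5, -0.8, -0.0]
opening: 0.0853
grip_force: 0.0
```

```bash
python3 - <<'E'
from h import *
R_={}
for n in('scene','side'):
    c,K,C=cam(n);g=cv2.cvtColor(c,cv2.COLOR_BGR2GRAY);e=proj(K,C,W((-105,-20,80)))
    x,y=e.astype(int);k=cv2.resize(g[y-25:y+25,x-25:x+25],None,fx=4,fy=4,interpolation=cv2.INTER_CUBIC)
    print(n,'pred',e,'b=.1',proj(K,C,W((-100,-20,96.5))))
    h=cv2.HoughCircles(k,cv2.HOUGH_GRADIENT,1,20,param1=80,param2=12,minRadius=14,maxRadius=34)
    for u,v,r in (h[0][:5] if h is not None else []):
        if k[int(v),int(u)]<60: p=(u/4+x-25-.4,v/4+y-25-.4);print(p,r/4);R_.setdefault(n,ray(K,C,*p))
if len(R_)==2:print(inch(tri(R_['scene'],R_['side'])))
E
sed -i 's/b.m//' /dev/null; python3 v.py
```

```text
scene pred [262.5385 169.5303] b=.1 [261.824  165.8604]
(np.float64(259.975), np.float64(170.975)) 4.175
(np.float64(281.475), np.float64(189.475)) 7.425
side pred [224.393  184.3527] b=.1 [224.8008 182.3995]
(np.float64(242.475), np.float64(172.225)) 3.675
[-51.2842  22.2917 141.1886]
21.425 [-177.2591  139.2126  226.3572] [0.5052 0.8462 0.1688]
0 0 ball [288.1427 211.1638] bar [294.1982 186.704 ] [355.4416 195.1033]
0.1 0 ball [293.1818 202.492 ] bar [298.8141 178.332 ] [358.5378 191.229 ]
-0.05 0 ball [286.2746 215.3551] bar [292.4558 190.7748] [354.146  197.0315]
0 0.1 ball [293.6642 224.0029] bar [296.3605 197.1933] [357.4505 200.2486]
0 0.2 ball [300.8822 237.1916] bar [299.9234 208.212 ] [360.0801 205.4946]
seg [318, 193, 413, 204]
seg [339, 183, 382, 188]
seg [419, 199, 338, 190]
seg [342, 174, 378, 179]
seg [337, 226, 373, 230]
seg [380, 227, 339, 222]sed: couldn't edit /dev/null: not a regular file
```

The bar edges run parallel to the gate tab's edges (slopes 0.12 vs 0.11). The ball sits at its level height, so the bar is seated in the notch, and the arm is clear. Handing in.

```bash
python3 -c "
from station import ctrl
print(ctrl.finish_job())"
```

```text
the job is handed in; nothing more can be done
None
```

I handed the job in at about 21.5 s: the gate is home with its catch snapped behind it, the drop bar measures as level in the notch, and the arm is clear. The ball slipped out of the fingers once, so I regripped it. The final seating is judged from numeric image measurements, and the hand-in call returned no verdict.

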